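Load and start the bench shaker

ROBOT

A 7-joint arm with a two-finger parallel gripper is mounted at the origin on the work surface. World frame = base frame: x ahead of the robot, y to its left, z up, the work surface at z = 0. Lengths are in m, angles in rad, forces in N, time in s.
With the tool pointing down it reaches from about 0.425 to 0.925 m from the base axis. Payload 6.8 kg.
Tool frame: the origin (TCP) lies between the finger pads; the fingertips stand 17 mm ahead of it and the grasp point (between the pads) lies 2 mm behind it; z points along the fingers, y is the direction in which the jaws open and shut (so a half turn about z gives the same grasp; the last joint's range is limited). The gripper opens to 85 mm and grips with 20 to 120 N. Pads are 22 mm wide; open, the fingers measure 114 mm over their backs; the gripper's body (76 mm by 85 mm) begins 54 mm behind the grasp point. The pads swing forward as they close: fully open they stand 13 mm farther back than shut.
Start: joints at [1.028, 0.477, 0.022, 1.555, -0.011, 1.109, -0.083], TCP at [0.284, -0.612, 0.248] pointing down, gripper open.
Joint ranges: [-2.96, 2.96], [-0.34, 2.1], [-1.41, 1.46], [0.24, 2.44], [-1.37, 4.51], [0.17, 1.92], [-2.96, 2.96]. Speed limits (rad/s): [2.39, 2.39, 3.14, 3.14, 3.14, 3.14, 3.14].

INTERFACE

Orientations are given as a unit quaternion [w, x, y, z].
In Python, from station import bot gives the robot as it stands. The module is installed in compiled form; this text tells all that it offers.
- The arm moves only by the tool carry_out, never from a script. Its argument "moves" is a list of rows, each a list of 3 entries, a list of its own where there are three numbers: the turn, a rotation vector about the tool's x, y, z in degrees, then the shift along the tool's x, y, z in cm, then the finger opening in cm, from 0 to 8.54. A call has 1 to 5 rows; each row is the pose to reach, as a shift and turn from the pose commanded when the call began, along the tool's axes at that moment; what a row does not reach only later rows make up. A row lasts 1/8 s, in which the tool goes at most 62.5 mm and 10.7 degrees, less where a joint would pass 70% of its speed; a pose out of reach is approached as far as the arm can. A call with a gripper value outside its range is refused whole. The fingers move at their own pace and stop on an object; "newtons" is the grip in N (left out, the last holds). Time passes only in rows, so rows that repeat a pose let the fingers close. It gives the time, the measured TCP pose, the force and the opening at its end, in the units of the state.
- bot.get_obs(): the state, without advancing time (a new reading comes with each control period).
- bot.read_camera(name): name is "side" or "top"; returns the picture (420x560x3 uint8, red, green, blue); there is no depth.
- bot.camera_info(name): a dict with "vertical_fov" (degrees; the focal length in pixels is half the picture's height over the tangent of half this angle, whatever the lens; pixels are square), "cx", "cy" (the principal point, pixels), "position" and "attitude" of the camera in the world. Camera axes: x right, y up, looking along -z (the intrinsics and any distortion apply to the point x, -y, -z); pixel columns grow to the right and rows downward; lengths in m; the calibration is good to about 2 mm. A picture is of the moment at which its call begins. camera_info takes no time and is no camera call.
- bot.hand_in(): hands the job in, once; it reports no verdict.
Trained networks look in the newest picture that a camera, given by its name, has taken for a name from the list of things; names that differ only in an ending like _2 or _b are one class to them, and where a whole thing is asked for, a point or a joint stands for the part that bears it (a point fixed in the world has none). Each returns a list of dicts, best first, with "score" (0 to 1); they miss things now and then, are a little off and sometimes report something else, mostly with a low value. They report only what shows in the picture. A call takes as long as a camera call.
- bot.silhouettes(label, camera): "region" (420x560 bool, what is visible of it) and "location" ([column, row] in pixels, amid what is visible of it).
The state is a dict: "t": time; "q": joint angles; "joint_vel": joint speeds; "joint_torque": joint torques, N m; "eef_pos": TCP position; "tool_rot": TCP orientation; "contact_force": force on the tool from outside, world axes, zero at the start; "torque": the same for the moment, N m; "gripper_width": opening from 0.0 (shut) to 1.0 (fully open).
Only numpy, scipy, OpenCV 4.12 (cv2) and the standard library are available. Lean on these libraries where they do the work, as an engineer would, in place of code of your own. Each camera call takes 0.05 s, during which the arm holds its last target. There are 200 camera calls.

TASK

Stand the small slim jar (the narrower of the two screw-lid jars) upright on the shaker's tray beside the amber bottle and let go of it. Then pull up the shaker's sprung selector knob, turn it and let it drop home in the notch where its pointer points at the raised pin. Last, flip the toggle switch on the console over to its far side to start the shaker; leave the other bottles, the carton and the cup where they are.

Things in the scene. Friction and masses are not known exactly. Their poses are not given: they have to be found in the camera images.
- shaker: The bench shaker, a white machine 280 x 280 mm, fixed to the table. Origin: centre of its underside at table height; x to its rear (away from the robot), y to its left, z up. Front console: a block from x = -140 to -20 mm over the full width, flat top at z = 110 mm. Behind it, lower, the open steel tray. Selector axis (vertical) at x = -78, y = +50 mm; toggle at x = -78, y = -85 mm, both on the console.
- tray (a point): Centre of the tray's flat floor (z = 60 mm above the table), axes as the shaker's. Clear floor inside the lip: 136 mm along x, 268 mm along y; lip 4 mm thick, 12 mm high. The console's rear face, top 50 mm above the tray floor, is 86 mm in front (-x) of this point. The amber tray bottle stands somewhere near its middle line (x within 10 mm, y within 85 mm of this point); the rest of the tray is free.
- jar: The jar to load: slim white screw-lid jar, 48 mm diameter, 72 mm high, 0.08 to 0.15 kg, loose, standing on the table left of the shaker. Origin: centre of its underside, z up. It, the tall bottle and the tub swap places.
- selector_grip (a point): Point on the selector's axis, 34 mm above the console top when seated (rises with it): a good height to grip. The knob is a black octagonal prism, 34 mm across flats, from 10 to 52 mm above the console top (seated), vertical axis. Its x axis points away from the pointer; flats face its x, its y and the directions midway.
- pointer_tip (a point): Tip of the pointer, a 6 mm thick rib at the knob's foot reaching 42 mm from the axis. Seated, the rib lies between steel ridges 8 mm high on the console (23 to 33 mm from the axis) and the knob cannot turn. Pulled up 9 mm or more it turns freely over the ridges; let go, the spring snaps it down into the nearest notch.
- selector (a joint): Turn of the selector, rad, counter-clockwise seen from above; 0 = pointer towards the shaker's front (-x), where it starts. Notches at -1.257, -0.628, 0, +0.628, +1.257; about 0.06 rad of play in each; stops at +-1.42.
- selector_pull (a joint): Lift of the selector, m: 0 = fully home in a notch, 0.014 = pulled right up. Spring pushes it home: 6 N at 0, 12 N at 0.014.
- marker: The raised marker pin: grey, 10 mm diameter, 12 mm high, on the console 54 mm from the selector's axis in line with one of the four notches other than the starting one (which one varies). The other three carry flat discs 8 mm across and 2 mm high. Origin: its foot's centre. Fixed.
- toggle (a joint): Toggle bat's angle, rad: -0.42 = off, leaning to the shaker's front (its -x, the start); +0.42 = on, leaning to the shaker's rear. Over-centre spring: it snaps to whichever side it is on; about 3 N at the tip to flip (7 N half-way down the bat); hard stops at both ends.
- toggle_tip (a point): Near the rounded top of the toggle's steel bat, on its axis, 39 mm from its pivot, which lies 2 mm above the console top. Bat about 10 mm thick at the top, 6 mm at the foot.
- tall_bottle: Bystander: white bottle 58 mm diameter, 160 mm high, loose. Origin: centre of underside.
- tub: Bystander: wide, low white screw-lid jar, 74 mm diameter, 52 mm high, loose. Origin: centre of underside.
- tray_bottle: Bystander: small amber bottle standing on the tray, 32 mm diameter, 75 mm high, loose. Origin: centre of underside.
- carton: Bystander: cardboard carton 110 x 60 mm (x, y), 45 mm high, right of the shaker, loose. Origin: centre of underside.
- pump_bottle: Bystander: pale translucent bottle 62 mm diameter, 170 mm high, rear right of the shaker, loose. Origin: centre of underside.
- cup: Bystander: steel cup 72 mm diameter at the rim, 50 mm high, open top, rear left, loose. Origin: centre of underside.

How it is judged:
On the way, in this order (a step that is already met when the one before it is completed fails the run):
1. the jar stands upright on the tray, let go (z of jar in the frame of tray between -0.006 and 0.006 m and x of jar in the frame of tray between -0.06 and 0.06 m and y of jar in the frame of tray between -0.125 and 0.125 m and angle between jar's own z axis and vertical below 0.12 rad and contact force between the fingers and jar below 0.1 N and linear speed of jar below 0.03 m/s), for 0.2 s.
2. the selector is fully home in the notch at the raised pin (value of joint selector_pull below 0.002 m and horizontal distance between pointer_tip and marker below 0.016 m), for 0.2 s.
3. the toggle is flipped to its far side (value of joint toggle above 0.33 rad), for 0.2 s.
At the end, for the whole second after the job is handed in: The jar stands upright (within 0.12 rad), at rest and let go on the tray floor inside the lip; the selector is home (lift under 2 mm) with its pointer tip within 16 mm of the raised pin (12 mm when exactly in line); the toggle rests on its far side (over +0.33 rad) (all of step 1 and all of step 2 and value of joint toggle above 0.33 rad and velocity of joint toggle below 0.1 rad/s); the robot touches nothing.
It fails at once if a bystander (tall bottle, tub, amber tray bottle, carton, pale bottle, cup) is moved more than 30 mm or tipped (distance of any of tall_bottle, tub, tray_bottle, carton, pump_bottle, cup from where it was at the start of the episode above 0.03 m or angle between any of tall_bottle, tub, tray_bottle, carton, pump_bottle, cup's own z axis and vertical above 0.4 rad).
It fails at once if the shaker is switched on before the jar is loaded and the selector is home at the raised pin (value of joint toggle above 0.33 rad and not (value of joint selector_pull below 0.002 m and horizontal distance between pointer_tip and marker below 0.016 m and z of jar in the frame of tray above -0.006 m and x of jar in the frame of tray above -0.06 m)).
It also fails if it takes over 72 s, if anything falls off the work surface, if the arm or the gripper's body presses on something with over 40 N, if the wrist force passes 120 N, or if a joint passes its speed limit or range.

## Working session

There is one attempt and no reset: what is moved stays moved. The work goes in short steps, Python scripts to look and compute and a tool call to move; the robot and the scene stay as the last step left them, time stands still between calls to the robot, and variables do not carry over. Pictures are saved under pics/ and viewed, about 8 in all and at most 12, crops included, and the job is handed in when it is done.

Besides the shell and the picture viewer there is one more tool, called after ">>>" by a JSON object that holds its "fn" and its "kwargs", one argument or row to a line. carry_out: Moves the arm, as the interface text tells. Its arguments: {"type":"object","properties":{"moves":{"type":"array"},"newtons":{"type":"number"}},"required":["moves"]}

```bash
mkdir -p pics; python3 - <<'E'
from station import bot
import cv2
o=bot.get_obs()
print(o['t'],o['q'],o['eef_pos'],o['tool_rot'],o['gripper_width'])
for c in('side','top'):
    print(c,bot.camera_info(c))
    cv2.imwrite(f'pics/{c}0.png',bot.read_camera(c)[:,:,::-1])
E
```

```text
0.0 [ 1.02789497  0.47781121  0.02229081  1.55644905 -0.01149823  1.10931891
 -0.08308548] [ 0.28410594 -0.61167141  0.24731831] [-8.93148699e-04  9.76452307e-01  2.15731377e-01 -2.57730957e-04] 0.9988214282775549
side {'vertical_fov': 43.181766305243634, 'cx': 280.8841624813038, 'cy': 205.17627978984788, 'position': array([0.35783655, 0.88221633, 0.94292284]), 'attitude': array([-0.0903027 , -0.03697357,  0.39761058,  0.91235092])}
top {'vertical_fov': 45.99087400008467, 'cx': 284.2137621260057, 'cy': 204.4307386395541, 'position': array([0.41091345, 0.0158722 , 1.45176774]), 'attitude': array([ 0.71089836,  0.02388448, -0.03598361, -0.7019674 ])}
```

View pics/side0.png

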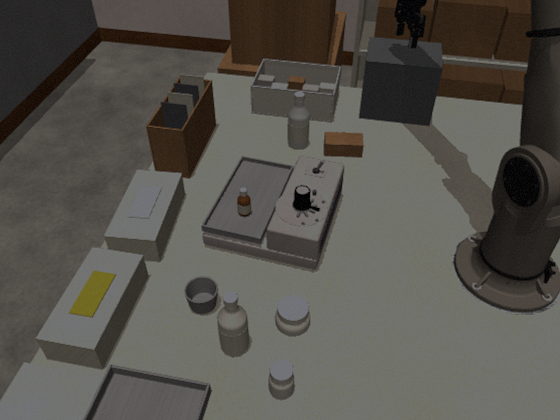

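View pics/top0.png

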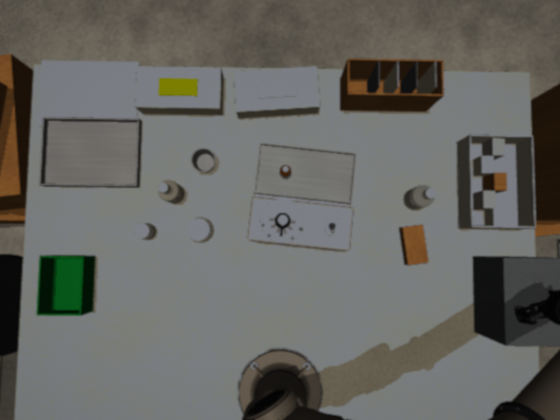

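```bash
cat >h.py <<'E'
import numpy as np, cv2
from scipy.spatial.transform import Rotation as R
from station import bot
def cam(c):
    i=bot.camera_info(c); f=210/np.tan(np.radians(i['vertical_fov'])/2)
    q=i['attitude']; return f,i['cx'],i['cy'],np.array(i['position']),R.from_quat([*q[1:],q[0]]).as_matrix()
def proj(P,c):
    f,cx,cy,p,M=cam(c); v=(np.atleast_2d(P)-p)@M
    return np.c_[cx+f*v[:,0]/-v[:,2],cy-f*v[:,1]/-v[:,2]]
def ray(uv,z,c):
    f,cx,cy,p,M=cam(c); d=M@np.array([(uv[0]-cx)/f,-(uv[1]-cy)/f,-1]); return p+d*(z-p[2])/d[2]
def find(l,c):
    return bot.silhouettes(l,c)
E
python3 - <<'E'
from h import *
for c in('side','top'):
    bot.read_camera(c)
    for l,z in dict(shaker=.1,jar=.036,tub=.026,tall_bottle=.08,tray_bottle=.0975,selector_grip=.141,toggle_tip=.13,marker=.116,pointer_tip=.12,cup=.025,pump_bottle=.085,carton=.0225).items():
        for d in find(l,c)[:3]:
            ys,xs=np.nonzero(d['region'])
            print(c,l,round(d['score'],2),np.round(d['location'],1),len(xs),'cen',xs.mean().round(1),ys.mean().round(1),'bb',xs.min(),xs.max(),ys.min(),ys.max(),'->',ray((xs.mean(),ys.mean()),z,c).round(3)[:2])
for c,a in(('side',(190,145,360,265)),('top',(240,135,365,255))):
    im=bot.read_camera(c)[a[1]:a[3],a[0]:a[2],::-1]
    im=cv2.convertScaleAbs(im,alpha=1.3)
    cv2.imwrite(f'pics/{c}1.png',cv2.resize(im,None,fx=4.6,fy=4.6,interpolation=cv2.INTER_CUBIC))
E
```

```text
side shaker 0.7 [282.7 211.4] 11497 cen 277.1 210.0 bb 201 343 156 269 -> [0.536 0.01 ]
side shaker 0.46 [299.7 127.4] 976 cen 297.7 123.4 bb 287 308 92 148 -> [ 0.549 -0.346]
side jar 0.65 [281.3 379.7] 873 cen 280.7 379.5 bb 269 293 359 399 -> [0.451 0.391]
side tub 0.96 [291.4 315.9] 1183 cen 292.0 315.6 bb 275 309 295 336 -> [0.457 0.24 ]
side tall_bottle 0.81 [232.3 324.6] 1553 cen 232.3 326.7 bb 217 248 292 356 -> [0.559 0.325]
side tall_bottle 0.51 [280.2 213.1] 11265 cen 276.8 210.0 bb 201 343 156 269 -> [ 0.54 -0.01]
side tall_bottle 0.5 [280.7 380.3] 852 cen 280.7 379.2 bb 268 293 359 398 -> [0.447 0.414]
side tray_bottle 0.74 [243.4 201.5] 317 cen 243.3 202.8 bb 237 250 188 216 -> [ 0.619 -0.001]
side selector_grip 0.68 [301.3 200.8] 460 cen 303.3 200.0 bb 292 319 186 212 -> [0.476 0.009]
side toggle_tip 0.6 [324.  164.6] 39 cen 319.7 164.3 bb 316 323 160 169 -> [ 0.459 -0.139]
side marker 0.71 [302.6 199.6] 418 cen 302.3 199.4 bb 292 318 186 211 -> [ 0.482 -0.02 ]
side marker 0.48 [291.2 316.6] 1198 cen 292.0 315.3 bb 275 309 294 336 -> [0.448 0.302]
side pointer_tip 0.71
[... 1054 characters left out ...]
ter_tip 0.67 [419.3 195.5] 625 cen 419.1 196.5 bb 404 435 184 209 -> [ 0.551 -0.373]
top pointer_tip 0.64 [284.9 220.7] 180 cen 282.2 220.1 bb 275 289 213 228 -> [ 0.482 -0.001]
top cup 0.62 [205.4 162.3] 499 cen 203.6 159.8 bb 191 216 148 172 -> [0.659 0.228]
top cup 0.43 [284.4 218.3] 170 cen 282.4 220.2 bb 276 289 213 228 -> [ 0.487 -0.003]
top cup 0.32 [146.5 231.3] 292 cen 144.9 230.9 bb 135 155 223 239 -> [0.451 0.391]
top pump_bottle 0.88 [420.2 196.3] 619 cen 419.3 196.8 bb 404 436 185 209 -> [ 0.554 -0.383]
top pump_bottle 0.51 [146.8 232.6] 330 cen 145.5 231.1 bb 135 156 222 240 -> [0.449 0.373]
top carton 0.84 [415.  242.1] 916 cen 413.7 244.7 bb 400 427 225 264 -> [ 0.421 -0.384]
```

View pics/side1.png

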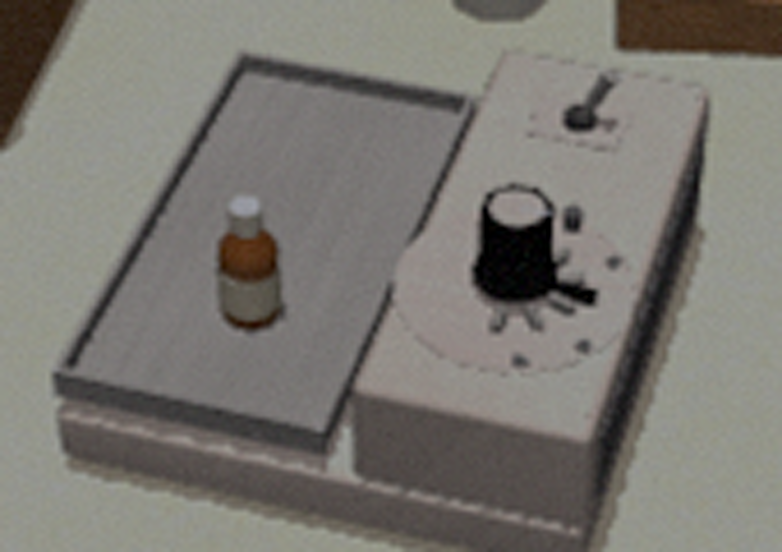

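View pics/top1.png

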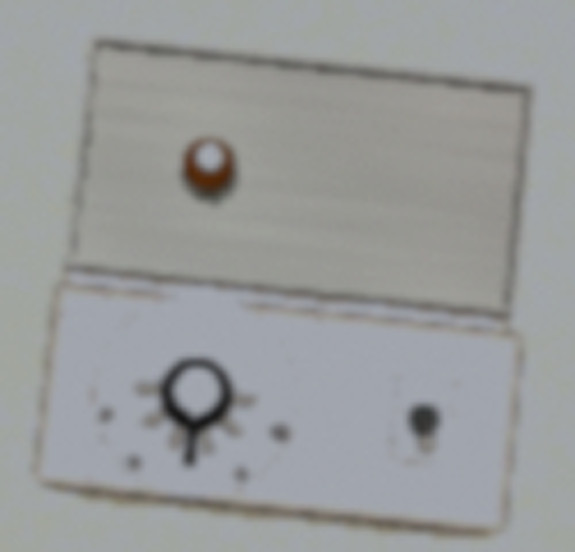

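```bash
cat >>h.py <<'E'
def go(pos,yaw=None,tilt=None):
    """rotvec deg & shift cm in tool frame; yaw = world angle (deg) of tool y (mod 180), tool down"""
    o=bot.get_obs(); q=o['tool_rot']; A=R.from_quat([*q[1:],q[0]])
    M=A.as_matrix(); cur=np.degrees(np.arctan2(M[1,1],M[0,1]))
    y=cur if yaw is None else cur+(yaw-cur+90)%180-90
    y=np.radians(y); ty=np.array([np.cos(y),np.sin(y),0]); z=np.array([0,0,-1.])
    B=R.from_matrix(np.c_[np.cross(ty,z),ty,z])
    print('t',round(o['t'],2),'pos',np.round(o['eef_pos'],4),'yaw_y',cur.round(1),'F',np.round(o['contact_force'],1),'w',round(o['gripper_width'],3),'q',np.round(o['q'],2))
    print('  turn',np.degrees((A.inv()*B).as_rotvec()).round(2),'shift',(M.T@(np.array(pos)-o['eef_pos'])*100).round(2))
E
python3 - <<'E'
from h import *
from scipy.optimize import least_squares
s=lambda uv,o:(np.array(uv)+.5)/4.6-.5+o
T=[((-.14,.14,.11),(40,485)),((-.14,-.14,.11),(503,530)),((-.02,-.14,.11),(521,335)),((-.02,.14,.11),(62,285)),((-.078,.05,.162),(196,392))]
S=[((-.02,-.14,.11),(508,52)),((-.14,-.14,.11),(708,92)),((-.14,.14,.11),(592,440)),((-.02,.14,.11),(355,392)),((-.078,.05,.162),(519,208)),((-.078,-.085,.112),(580,118))]
def W(p,P):
    c,n=np.cos(p[2]),np.sin(p[2]);P=np.atleast_2d(P);return np.c_[p[0]+c*P[:,0]-n*P[:,1],p[1]+n*P[:,0]+c*P[:,1],P[:,2]]
def res(p):
    return np.r_[(proj(W(p,[a for a,_ in T]),'top')-[s(b,(240,135)) for _,b in T]).ravel(),(proj(W(p,[a for a,_ in S]),'side')-[s(b,(190,145)) for _,b in S]).ravel()]
r=least_squares(res,[.55,-.04,0],loss='soft_l1'); p=r.x
print(p,np.degrees(p[2])); print(res(p).round(1).reshape(-1,2))
for n,P in dict(knob=(-.078,.05,.144),toggle=(-.078,-.085,.112),tray=(.066,0,.06)).items(): print(n,W(p,P)[0].round(4))
for a in(-1.257,-.628,.628,1.257):
    P=(-.078-.054*np.cos(a),.05-.054*np.sin(a),.116); w=W(p,P)
    print(a,w.round(3),((proj(w,'top')-[240,135])*4.6).round(),((proj(w,'side')-[190,145])*4.6).round())
b=ray(s((249,312),(190,145)),.06,'side'); t=ray(s((208,158),(240,135)),.135,'top')
c,n=np.cos(p[2]),np.sin(p[2])
for q in(b,t):
    d=q[:2]-W(p,(.066,0,0))[0][:2]; print('amber in tray',c*d[0]+n*d[1],-n*d[0]+c*d[1])
go((.5,-.1,.3),0)
E
```

```text
[ 0.5531176  -0.05716952 -0.09115038] -5.222532001394106
[[-2.1  0.2]
 [ 0.3  1.1]
 [ 0.4 -0.4]
 [-2.  -0.3]
 [-0.2  0.1]
 [-1.3 -1.7]
 [ 1.2 -2. ]
 [ 0.6 -0.2]
 [-1.  -1.2]
 [ 0.   0.2]
 [-0.   0.4]]
knob [ 4.80e-01 -3.00e-04  1.44e-01]
toggle [ 0.4677 -0.1347  0.112 ]
tray [ 0.6188 -0.0632  0.06  ]
-1.257 [[0.468 0.052 0.116]] [[102. 414.]] [[521. 353.]]
-0.628 [[0.439 0.035 0.116]] [[131. 463.]] [[585. 337.]]
0.628 [[ 0.434 -0.028  0.116]] [[238. 474.]] [[615. 252.]]
1.257 [[ 0.459 -0.05   0.116]] [[276. 432.]] [[572. 217.]]
amber in tray -0.0029722991522786344 0.05640275237852921
amber in tray -0.005456938302417041 0.056392167675614155
t 1.5 pos [ 0.2843 -0.6122  0.2483] yaw_y -65.1 F [0.1 0.2 0.7] w 1.001 q [ 1.03  0.48  0.02  1.56 -0.01  1.11 -0.08]
  turn [  0.     0.   -65.09] shift [ 41.14 -37.37  -5.17]
```

>>> {"fn": "carry_out", "kwargs": {
  "moves": [
    [[0, 0, -30], [15, -8, -5], 8.5],
    [[0, 0, -53], [41.1, -37.4, -5.2], 8.5],
    [[0, 0, -53], [41.1, -37.4, -5.2], 8.5],
    [[0, 0, -53], [41.1, -37.4, -5.2], 8.5],
    [[0, 0, -53], [41.1, -37.4, -5.2], 8.5]
  ]
}}

```text
t: 2.12
eef_pos: [0.4108, -0.3298, 0.2837]
tool_rot: [0.001, 0.776, 0.631, 0.0]
contact_force: [1.7, 0.4, 0.3]
gripper_width: 1.001
```

```bash
python3 -c "
from h import *
go((.5,.15,.3),0)"
```

```text
t 2.12 pos [ 0.4108 -0.3298  0.2837] yaw_y -11.8 F [1.7 0.4 0.3] w 1.001 q [ 0.8   0.21 -0.28  1.85  0.07  1.08  0.29]
  turn [  0.05   0.04 -11.76] shift [48.79 -1.04 -1.66]
```

>>> {"fn": "carry_out", "kwargs": {
  "moves": [
    [[0, 0, -12], [48.8, -1, -1.7], 8.5],
    [[0, 0, -12], [48.8, -1, -1.7], 8.5],
    [[0, 0, -12], [48.8, -1, -1.7], 8.5],
    [[0, 0, -12], [48.8, -1, -1.7], 8.5],
    [[0, 0, -12], [48.8, -1, -1.7], 8.5]
  ]
}}

```text
t: 2.75
eef_pos: [0.4695, -0.0231, 0.2946]
tool_rot: [0.001, 0.708, 0.706, 0.0]
contact_force: [0.6, -0.0, -0.1]
gripper_width: 0.993
```

```bash
python3 -c "
from h import *
go((.452,.388,.2),35)"
```

```text
t 2.75 pos [ 0.4695 -0.0231  0.2946] yaw_y -0.1 F [ 0.6 -0.  -0.1] w 0.993 q [ 0.43  0.13 -0.55  1.94  0.08  1.09 -0.16]
  turn [  0.06   0.05 -35.11] shift [41.11 -1.84  9.43]
```

>>> {"fn": "carry_out", "kwargs": {
  "moves": [
    [[0, 0, -35], [41.1, -1.8, 7], 8.5],
    [[0, 0, -35], [41.1, -1.8, 7], 8.5],
    [[0, 0, -35], [41.1, -1.8, 7], 8.5],
    [[0, 0, -35], [41.1, -1.8, 7], 8.5],
    [[0, 0, -35], [41.1, -1.8, 7], 8.5]
  ]
}}

```text
t: 3.38
eef_pos: [0.4565, 0.2844, 0.2415]
tool_rot: [0.0, 0.463, 0.886, 0.0]
contact_force: [1.4, 0.1, 0.2]
gripper_width: 0.997
```

```bash
python3 -c "
from h import *
go((.452,.388,.15),35)"
```

```text
t 3.38 pos [0.4565 0.2844 0.2415] yaw_y 34.9 F [1.4 0.1 0.2] w 0.997 q [-0.04  0.36 -0.78  1.85  0.29  1.05 -0.32]
  turn [ 0.04  0.03 -0.13] shift [8.76 5.55 9.15]
```

>>> {"fn": "carry_out", "kwargs": {
  "moves": [
    [[0, 0, 0], [5, 3, 4.5], 8.5],
    [[0, 0, 0], [8.8, 5.6, 9.1], 8.5],
    [[0, 0, 0], [8.8, 5.6, 14], 8.5],
    [[0, 0, 0], [8.8, 5.6, 20], 8.5],
    [[0, 0, 0], [8.8, 5.6, 20], 8.5]
  ]
}}

```text
t: 4.0
eef_pos: [0.4494, 0.3843, 0.0375]
tool_rot: [-0.001, 0.462, 0.887, -0.004]
contact_force: [0.4, -0.3, 0.6]
gripper_width: 0.999
```

```bash
python3 -c "
from h import *
go((.452,.388,.042),35)
im=bot.read_camera('side')[300:420,190:360,::-1]
cv2.imwrite('pics/side2.png',cv2.resize(im,None,fx=4,fy=4))"
```

```text
t 4.0 pos [0.4494 0.3843 0.0375] yaw_y 34.9 F [ 0.4 -0.3  0.6] w 0.999 q [-0.35  0.7  -0.62  1.86  0.57  0.77 -0.68]
  turn [-0.53  0.08 -0.06] shift [ 0.15  0.41 -0.45]
```

View pics/side2.png

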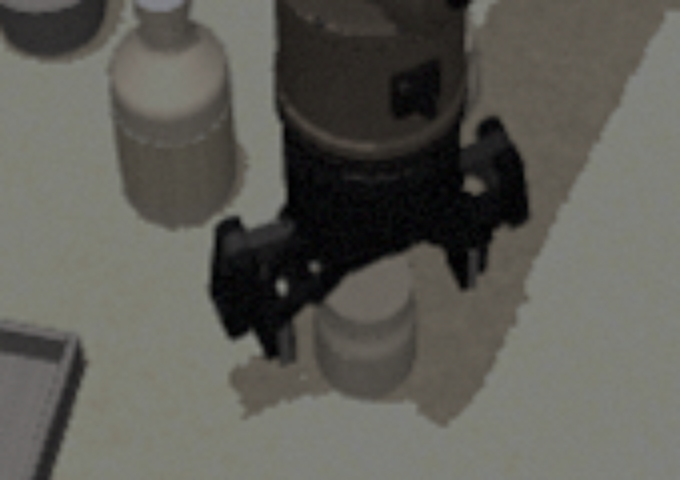

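The jar sits between the open fingers: finger tips at (283,345) and (470,270), jar at (367,330). I'll close the gripper.

>>> {"fn": "carry_out", "kwargs": {
  "moves": [
    [[0, 0, 0], [0.1, 0.4, -0.4], 8.5],
    [[0, 0, 0], [0.1, 0.4, -0.4], 4.0],
    [[0, 0, 0], [0.1, 0.4, -0.4], 4.0],
    [[0, 0, 0], [0.1, 0.4, -0.4], 4.0],
    [[0, 0, 0], [0.1, 0.4, -0.4], 4.0]
  ],
  "newtons": 35
}}

```text
t: 4.68
eef_pos: [0.4553, 0.3904, 0.0474]
tool_rot: [0.001, 0.463, 0.887, 0.001]
contact_force: [-1.9, -1.6, 9.5]
gripper_width: 0.539
```

>>> {"fn": "carry_out", "kwargs": {
  "moves": [
    [[0, 0, 0], [0, 0, 0], 4.0],
    [[0, 0, 0], [0, 0, 0], 4.0],
    [[0, 0, 0], [0, 0, -4], 4.0],
    [[0, 0, 0], [0, 0, -8], 4.0],
    [[0, 0, 0], [0, 0, -12], 4.0]
  ]
}}

```text
t: 5.3
eef_pos: [0.4544, 0.3898, 0.1671]
tool_rot: [0.0, 0.462, 0.887, -0.0]
contact_force: [1.0, 0.1, -0.2]
gripper_width: 0.542
```

```bash
python3 -c "
from h import *
go((.5,.2,.28),0)"
```

```text
t 5.3 pos [0.4544 0.3898 0.1671] yaw_y 34.9 F [ 1.   0.1 -0.2] w 0.542 q [-0.27  0.54 -0.73  1.78  0.43  0.98 -0.56]
  turn [0.000e+00 1.000e-02 3.491e+01] shift [-18.18  -7.13 -11.29]
```

>>> {"fn": "carry_out", "kwargs": {
  "moves": [
    [[0, 0, 0], [0, 0, -6], 4.0],
    [[0, 0, 10], [-6, -2, -11], 4.0],
    [[0, 0, 20], [-12, -4, -11], 4.0],
    [[0, 0, 30], [-18, -7, -11], 4.0],
    [[0, 0, 40], [-18, -7, -11], 4.0]
  ]
}}

```text
t: 5.92
eef_pos: [0.5011, 0.1972, 0.2759]
tool_rot: [0.001, 0.742, 0.67, -0.001]
contact_force: [0.3, 1.2, -1.8]
gripper_width: 0.536
```

```bash
python3 -c "
from h import *
go((.616,-.093,.2),-5.2)"
```

```text
t 5.92 pos [0.5011 0.1972 0.2759] yaw_y -5.8 F [ 0.3  1.2 -1.8] w 0.536 q [ 0.02  0.29 -0.62  1.82  0.19  1.1  -0.76]
  turn [ 0.06  0.14 -0.59] shift [-27.7   14.35   7.67]
```

>>> {"fn": "carry_out", "kwargs": {
  "moves": [
    [[0, 0, 0], [-5, 3, 0], 4.0],
    [[0, 0, 0], [-27.7, 14.4, 0], 4.0],
    [[0, 0, 0], [-27.7, 14.4, 0], 4.0],
    [[0, 0, 0], [-27.7, 14.4, 0], 4.0],
    [[0, 0, 0], [-27.7, 14.4, 0], 4.0]
  ]
}}

```text
t: 6.55
eef_pos: [0.6178, -0.0844, 0.2761]
tool_rot: [0.0, 0.738, 0.675, 0.0]
contact_force: [0.7, 0.8, -0.5]
gripper_width: 0.538
```

```bash
python3 -c "
from h import *
go((.616,-.093,.12),-5.2)"
```

```text
t 6.55 pos [ 0.6178 -0.0844  0.2761] yaw_y -5.1 F [ 0.7  0.8 -0.5] w 0.538 q [ 0.39  0.41 -0.47  1.63  0.2   1.15 -0.22]
  turn [0.03 0.01 0.12] shift [-0.87 -0.11 15.61]
```

>>> {"fn": "carry_out", "kwargs": {
  "moves": [
    [[0, 0, 0], [-0.9, 0, 4], 4.0],
    [[0, 0, 0], [-0.9, 0, 9], 4.0],
    [[0, 0, 0], [-0.9, 0, 13.5], 4.0],
    [[0, 0, 0], [-0.9, 0, 15.6], 4.0],
    [[0, 0, 0], [-0.9, 0, 15.6], 4.0]
  ]
}}

```text
t: 7.18
eef_pos: [0.6161, -0.0913, 0.1189]
tool_rot: [-0.001, 0.738, 0.675, -0.001]
contact_force: [0.2, 0.6, -0.7]
gripper_width: 0.534
```

```bash
python3 -c "
from h import *
go((.616,-.093,.108),-5.2)
im=bot.read_camera('side')[130:250,190:360,::-1]
cv2.imwrite('pics/side3.png',cv2.resize(im,None,fx=4,fy=4))"
```

```text
t 7.17 pos [ 0.6161 -0.0913  0.1189] yaw_y -5.1 F [ 0.2  0.6 -0.7] w 0.534 q [ 0.36  0.57 -0.43  1.77  0.3   0.87 -0.29]
  turn [-0.13 -0.01  0.13] shift [-0.17  0.01  1.09]
```

View pics/side3.png

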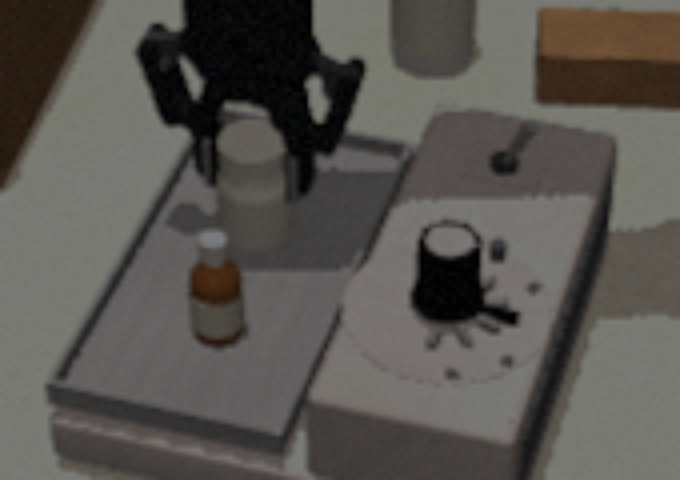

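The jar (foot about (255,245)) hangs just above the tray behind the amber bottle (foot (217,340)), upright and clear of it. I'll lower it slowly.

>>> {"fn": "carry_out", "kwargs": {
  "moves": [
    [[0, 0, 0], [-0.1, 0, 0.6], 4.0],
    [[0, 0, 0], [-0.1, 0, 0.9], 4.0],
    [[0, 0, 0], [-0.1, 0, 1.2], 4.0],
    [[0, 0, 0], [-0.1, 0, 1.2], 4.0]
  ]
}}

```text
t: 7.72
eef_pos: [0.6167, -0.0924, 0.1076]
tool_rot: [0.0, 0.738, 0.675, -0.0]
contact_force: [-0.4, -0.2, -0.6]
gripper_width: 0.542
```

>>> {"fn": "carry_out", "kwargs": {
  "moves": [
    [[0, 0, 0], [0, 0, 0.2], 4.0],
    [[0, 0, 0], [0, 0, 0.3], 4.0],
    [[0, 0, 0], [0, 0, 0.3], 4.0]
  ]
}}

```text
t: 8.1
eef_pos: [0.6169, -0.0924, 0.1073]
tool_rot: [0.001, 0.738, 0.675, -0.0]
contact_force: [-8.5, 0.6, 19.7]
gripper_width: 0.534
```

>>> {"fn": "carry_out", "kwargs": {
  "moves": [
    [[0, 0, 0], [0, 0, -0.2], 4.0],
    [[0, 0, 0], [0, 0, -0.2], 5.5],
    [[0, 0, 0], [0, 0, -0.2], 7],
    [[0, 0, 0], [0, 0, -0.2], 8],
    [[0, 0, 0], [0, 0, -0.2], 8]
  ]
}}

```text
t: 8.72
eef_pos: [0.6167, -0.0924, 0.1064]
tool_rot: [-0.0, 0.738, 0.675, -0.0]
contact_force: [1.0, 0.3, 0.7]
gripper_width: 0.938
```

>>> {"fn": "carry_out", "kwargs": {
  "moves": [
    [[0, 0, 0], [0, 0, -2], 8],
    [[0, 0, 0], [0, 0, -6], 8],
    [[0, 0, 0], [0, 0, -11], 8],
    [[0, 0, 0], [0, 0, -15], 8],
    [[0, 0, 0], [0, 0, -15], 8]
  ]
}}

```text
t: 9.35
eef_pos: [0.619, -0.0921, 0.2622]
tool_rot: [0.003, 0.738, 0.675, 0.003]
contact_force: [0.2, 0.4, -1.1]
gripper_width: 0.937
```

```bash
python3 -c "
from h import *
bot.read_camera('side')
for d in find('jar','side')[:2]:
    print(d['score'],d['location'],proj([.617,-.0925,.096],'side'))
go((.48,-.0003,.2),-5.2)
"
```

```text
0.64 [252.4, 181.1] [[253.15587712 178.67843446]]
t 9.45 pos [ 0.6167 -0.0924  0.2577] yaw_y -5.1 F [-0.1  0.1 -0.5] w 0.937 q [ 0.4   0.42 -0.47  1.65  0.21  1.12 -0.22]
  turn [0.08 0.02 0.11] shift [  7.97 -14.45   5.75]
```

>>> {"fn": "carry_out", "kwargs": {
  "moves": [
    [[0, 0, 0], [4, -6, 0], 6],
    [[0, 0, 0], [8, -12, 2], 6],
    [[0, 0, 0], [8, -14.5, 5], 6],
    [[0, 0, 0], [8, -14.5, 5.8], 6],
    [[0, 0, 0], [8, -14.5, 5.8], 6]
  ]
}}

```text
t: 10.07
eef_pos: [0.4792, -0.0002, 0.1979]
tool_rot: [-0.001, 0.738, 0.675, -0.001]
contact_force: [-0.1, -0.4, 0.0]
gripper_width: 0.701
```

```bash
python3 -c "
from h import *
go((.48,-.0003,.147),-5.2)
"
```

```text
t 10.07 pos [ 4.792e-01 -2.000e-04  1.979e-01] yaw_y -5.1 F [-0.1 -0.4  0. ] w 0.701 q [ 0.34  0.26 -0.54  2.03  0.17  0.89 -0.38]
  turn [-0.09  0.01  0.1 ] shift [0.   0.09 5.09]
```

>>> {"fn": "carry_out", "kwargs": {
  "moves": [
    [[0, 0, 0], [0, 0.1, 2.5], 6],
    [[0, 0, 0], [0, 0.1, 4.3], 6],
    [[0, 0, 0], [0, 0.1, 5.1], 6],
    [[0, 0, 0], [0, 0.1, 5.1], 6]
  ]
}}

```text
t: 10.58
eef_pos: [0.4811, -0.0002, 0.1477]
tool_rot: [-0.0, 0.738, 0.675, 0.0]
contact_force: [-0.6, 0.0, -0.6]
gripper_width: 0.7
```

```bash
python3 -c "
from h import *
go((.48,-.0003,.147),-5.2)
im=bot.read_camera('side')[130:250,190:360,::-1]
cv2.imwrite('pics/side4.png',cv2.resize(im,None,fx=4,fy=4))"
```

```text
t 10.57 pos [ 4.811e-01 -2.000e-04  1.477e-01] yaw_y -5.1 F [-0.6  0.  -0.6] w 0.7 q [ 0.31  0.34 -0.52  2.08  0.24  0.78 -0.44]
  turn [-0.   -0.02  0.07] shift [-0.02 -0.11  0.07]
```

View pics/side4.png

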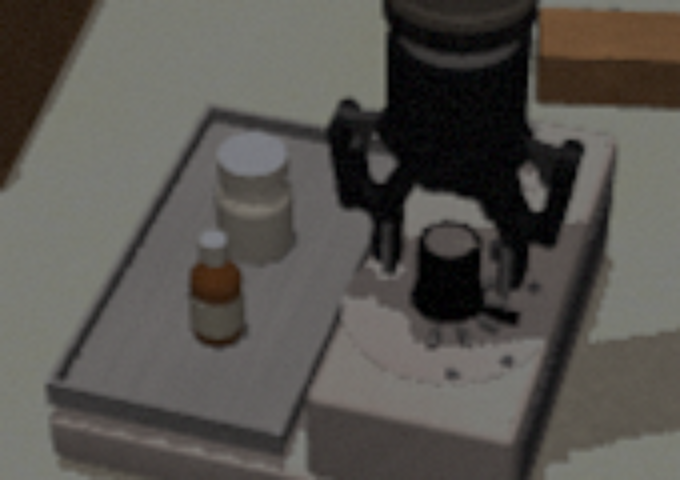

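The jar stands upright on the tray at (255,200), and the open fingers at (388,245) and (508,265) are astride the knob at (450,265). I'll grip and lift it.

>>> {"fn": "carry_out", "kwargs": {
  "moves": [
    [[0, 0, 0], [0, -0.1, 0], 2.5],
    [[0, 0, 0], [0, -0.1, 0], 2.5],
    [[0, 0, 0], [0, -0.1, 0], 2.5],
    [[0, 0, 0], [0, -0.1, 0], 2.5],
    [[0, 0, 0], [0, -0.1, 0], 2.5]
  ],
  "newtons": 60
}}

```text
t: 11.25
eef_pos: [0.4811, 0.0001, 0.1488]
tool_rot: [0.001, 0.738, 0.675, 0.001]
contact_force: [3.4, -0.4, 6.3]
gripper_width: 0.386
```

>>> {"fn": "carry_out", "kwargs": {
  "moves": [
    [[0, 0, 0], [0, 0, 0], 2.5],
    [[0, 0, 0], [0, 0, -0.6], 2.5],
    [[0, 0, 0], [0, 0, -1.2], 2.5],
    [[0, 0, 0], [0, 0, -1.2], 2.5],
    [[0, 0, 0], [0, 0, -1.2], 2.5]
  ]
}}

```text
t: 11.88
eef_pos: [0.4809, 0.0001, 0.1594]
tool_rot: [0.001, 0.738, 0.675, 0.002]
contact_force: [9.8, 0.9, -11.8]
gripper_width: 0.382
```

```bash
python3 -c "
from h import *
go((.48,-.0003,.16),66.8)
"
```

```text
t 11.88 pos [4.809e-01 1.000e-04 1.594e-01] yaw_y -5.1 F [  9.8   0.9 -11.8] w 0.382 q [ 0.32  0.32 -0.52  2.07  0.22  0.8  -0.43]
  turn [ 2.200e-01  7.000e-02 -7.189e+01] shift [-0.04 -0.09 -0.06]
```

>>> {"fn": "carry_out", "kwargs": {
  "moves": [
    [[0, 0, -10], [0, 0, 0], 2.5],
    [[0, 0, -20], [0, 0, 0], 2.5],
    [[0, 0, -30], [0, 0, 0], 2.5],
    [[0, 0, -40], [0, 0, 0], 2.5],
    [[0, 0, -50], [0, 0, 0], 2.5]
  ]
}}

```text
t: 12.5
eef_pos: [0.4808, -0.0002, 0.1593]
tool_rot: [0.001, 0.381, 0.925, 0.001]
contact_force: [9.8, -1.4, -11.1]
gripper_width: 0.39
```

```bash
python3 -c "
from h import *
go((.4809,-.0001,.16),66.8)
print(bot.get_obs()['torque'])
"
```

```text
t 12.5 pos [ 4.808e-01 -2.000e-04  1.593e-01] yaw_y 45.2 F [  9.8  -1.4 -11.1] w 0.39 q [ 0.47  0.36 -0.7   2.06  0.31  0.83  0.37]
  turn [  0.14   0.12 -21.57] shift [-0.    0.01 -0.07]
[-0.23780221 -1.91547363 -0.00772188]
```

>>> {"fn": "carry_out", "kwargs": {
  "moves": [
    [[0, 0, -10], [0, 0, 0], 2.5],
    [[0, 0, -20], [0, 0, 0], 2.5],
    [[0, 0, -21.6], [0, 0, 0], 2.5],
    [[0, 0, -21.6], [0, 0, 0], 2.5]
  ]
}}

```text
t: 13.0
eef_pos: [0.4808, -0.0003, 0.1593]
tool_rot: [0.001, 0.204, 0.979, 0.001]
contact_force: [10.1, -0.6, -12.2]
gripper_width: 0.387
```

```bash
python3 -c "
from h import *
go((.4809,-.0001,.149),66.8)
im=bot.read_camera('side')[130:250,190:360,::-1]
cv2.imwrite('pics/side5.png',cv2.resize(im,None,fx=4,fy=4))"
```

```text
t 13.0 pos [ 4.808e-01 -3.000e-04  1.593e-01] yaw_y 66.5 F [ 10.1  -0.6 -12.2] w 0.387 q [ 0.53  0.38 -0.78  2.06  0.35  0.84  0.7 ]
  turn [ 0.12  0.14 -0.29] shift [0.   0.02 1.03]
```

View pics/side5.png

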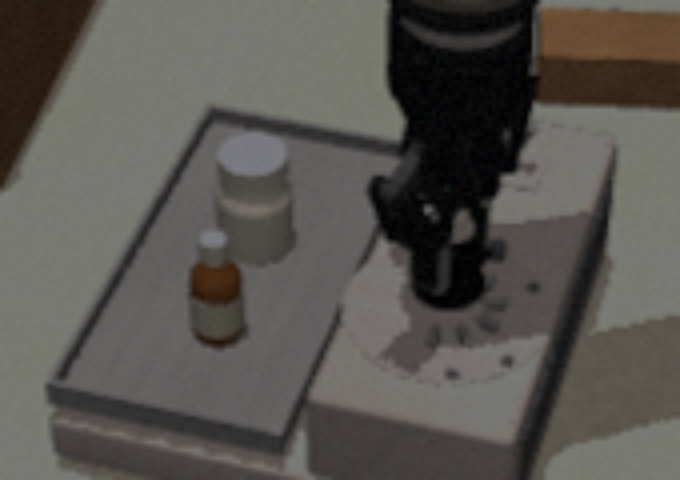

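The knob has turned: the pointer no longer lies at (500,315) and is hidden towards the pin at (497,250). I'll lower it and let go.

>>> {"fn": "carry_out", "kwargs": {
  "moves": [
    [[0, 0, 0], [0, 0, 0.5], 2.5],
    [[0, 0, 0], [0, 0, 1.0], 2.5],
    [[0, 0, 0], [0, 0, 1.0], 2.5],
    [[0, 0, 0], [0, 0, 1.0], 4.5],
    [[0, 0, 0], [0, 0, 1.0], 6]
  ]
}}

```text
t: 13.68
eef_pos: [0.4786, 0.0002, 0.1494]
tool_rot: [-0.001, 0.203, 0.979, -0.0]
contact_force: [-0.7, -0.1, -1.0]
gripper_width: 0.695
```

>>> {"fn": "carry_out", "kwargs": {
  "moves": [
    [[0, 0, 0], [0, 0, 0], 6],
    [[0, 0, 0], [0, 0, -3], 6],
    [[0, 0, 0], [0, 0, -7], 6],
    [[0, 0, 0], [0, 0, -12], 6],
    [[0, 0, 0], [0, 0, -12], 6]
  ]
}}

```text
t: 14.3
eef_pos: [0.4814, 0.0007, 0.2732]
tool_rot: [0.003, 0.204, 0.979, 0.0]
contact_force: [0.8, 0.1, 0.2]
gripper_width: 0.7
```

```bash
python3 -c "
from h import *
go((.4,-.1347,.26),-5.2)
im=np.hstack([cv2.resize(bot.read_camera('side')[150:240,250:350,::-1],None,fx=4,fy=4,interpolation=2),cv2.resize(bot.read_camera('top')[180:270,240:340,::-1],None,fx=4,fy=4,interpolation=2)])
cv2.imwrite('pics/s6.png',im)"
```

```text
t 14.3 pos [0.4814 0.0007 0.2732] yaw_y 66.5 F [0.8 0.1 0.2] w 0.7 q [ 0.63  0.22 -0.86  1.93  0.19  1.06  0.85]
  turn [ 0.33  0.26 71.7 ] shift [  2.07 -15.66   1.27]
```

View pics/s6.png

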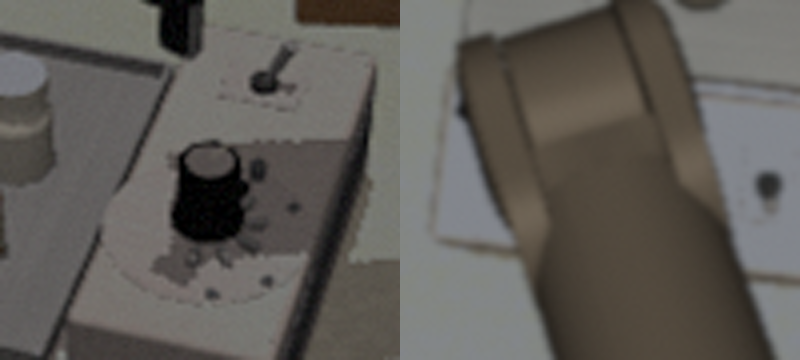

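The knob top is back at its seated pixel, (302,190). The pointer at (240,187) aims at the pin at (258,168). Next is the toggle.

```bash
python3 -c "
from h import *
go((.426,-.131,.24),84.8)
"
```

```text
t 14.4 pos [ 4.791e-01 -1.000e-04  2.697e-01] yaw_y 66.5 F [-0.6 -0.4 -0.4] w 0.7 q [ 0.63  0.22 -0.86  1.94  0.19  1.06  0.85]
  turn [ -0.04   0.04 -18.31] shift [ -0.35 -14.12   2.97]
```

>>> {"fn": "carry_out", "kwargs": {
  "moves": [
    [[0, 0, -9], [-0.2, -6, 0], 0],
    [[0, 0, -18.3], [-0.3, -12, 1], 0],
    [[0, 0, -18.3], [-0.3, -14.1, 3], 0],
    [[0, 0, -18.3], [-0.3, -14.1, 3], 0],
    [[0, 0, -18.3], [-0.3, -14.1, 3], 0]
  ],
  "newtons": 20
}}

```text
t: 15.02
eef_pos: [0.4258, -0.1296, 0.239]
tool_rot: [-0.001, 0.045, 0.999, 0.001]
contact_force: [0.6, 0.3, 0.5]
gripper_width: 0.003
```

```bash
python3 -c "
from h import *
go((.426,-.131,.147),84.8)
"
```

```text
t 15.03 pos [ 0.4258 -0.1296  0.239 ] yaw_y 84.8 F [0.6 0.3 0.5] w 0.003 q [ 0.92  0.19 -0.83  2.05  0.17  0.97  1.48]
  turn [ 0.06 -0.06  0.03] shift [-0.05 -0.15  9.2 ]
```

>>> {"fn": "carry_out", "kwargs": {
  "moves": [
    [[0, 0, 0], [0, -0.1, 4], 0],
    [[0, 0, 0], [0, -0.1, 8], 0],
    [[0, 0, 0], [0, -0.1, 9.2], 0],
    [[0, 0, 0], [0, -0.1, 9.2], 0]
  ]
}}

```text
t: 15.52
eef_pos: [0.4263, -0.1304, 0.1478]
tool_rot: [-0.0, 0.044, 0.999, 0.0]
contact_force: [-0.5, 0.4, 0.4]
gripper_width: 0.002
```

```bash
python3 -c "
from h import *
go((.4597,-.134,.147),84.8)
im=np.hstack([cv2.resize(bot.read_camera('side')[150:240,250:350,::-1],None,fx=4,fy=4,interpolation=2),cv2.resize(bot.read_camera('top')[180:270,240:340,::-1],None,fx=4,fy=4,interpolation=2)])
cv2.imwrite('pics/s7.png',im)"
```

```text
t 15.53 pos [ 0.4263 -0.1304  0.1478] yaw_y 84.9 F [-0.5  0.4  0.4] w 0.002 q [ 0.83  0.34 -0.77  2.14  0.33  0.79  1.33]
  turn [ 0.05 -0.02  0.12] shift [-3.36 -0.06  0.08]
```

View pics/s7.png

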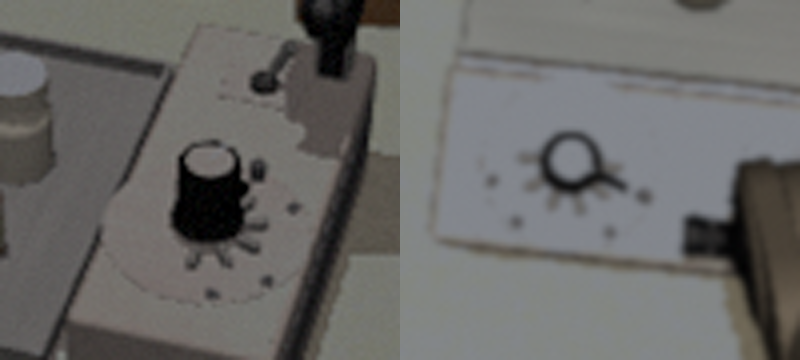

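In the top view the pointer (625,187) points straight at the pin (643,196). The closed fingers at (335,60) in the side view stand just in front of the toggle bat at (283,60). I'll push.

>>> {"fn": "carry_out", "kwargs": {
  "moves": [
    [[0, 0, 0], [-1.2, 0, 0], 0],
    [[0, 0, 0], [-2.3, 0, 0], 0],
    [[0, 0, 0], [-3.2, 0, 0], 0],
    [[0, 0, 0], [-3.6, 0, 0], 0],
    [[0, 0, 0], [-3.6, 0, 0], 0]
  ]
}}

```text
t: 16.25
eef_pos: [0.4621, -0.1345, 0.1476]
tool_rot: [0.0, 0.045, 0.999, 0.0]
contact_force: [-0.7, 0.5, 0.3]
gripper_width: -0.0
```

>>> {"fn": "carry_out", "kwargs": {
  "moves": [
    [[0, 0, 0], [1.5, 0, 0], 0],
    [[0, 0, 0], [3.5, 0, 0], 0],
    [[0, 0, 0], [3.5, 0, -5], 0],
    [[0, 0, 0], [3.5, 0, -10], 0],
    [[0, 0, 0], [3.5, 0, -15], 0]
  ]
}}

```text
t: 16.88
eef_pos: [0.4252, -0.1312, 0.2987]
tool_rot: [-0.001, 0.045, 0.999, -0.0]
contact_force: [0.1, -0.0, -0.8]
gripper_width: -0.001
```

```bash
python3 -c "
from h import *
go((.4597,-.134,.147),84.8)
im=np.hstack([cv2.resize(bot.read_camera('side')[150:240,240:350,::-1],None,fx=3.6,fy=3.6,interpolation=2),cv2.resize(bot.read_camera('top')[160:250,245:355,::-1],None,fx=3.6,fy=3.6,interpolation=2)])
cv2.imwrite('pics/s8.png',im)"
```

```text
t 16.88 pos [ 0.4252 -0.1312  0.2987] yaw_y 84.8 F [ 0.1 -0.  -0.8] w -0.001 q [ 0.98  0.11 -0.86  1.97  0.1   1.1   1.55]
  turn [-0.04 -0.07  0.01] shift [-3.48  0.04 15.16]
```

View pics/s8.png

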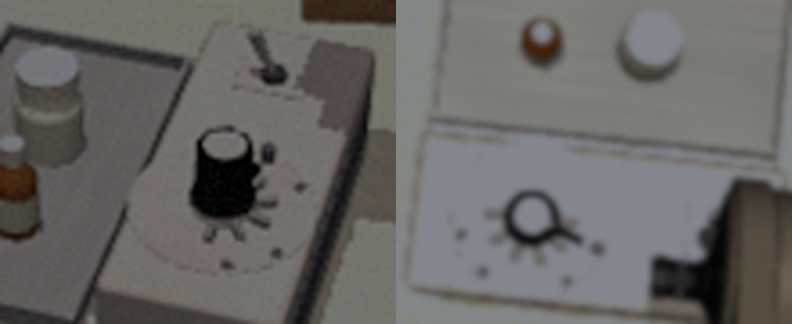

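The toggle bat now leans to the rear, tip (257,40) and foot (273,72) in the side view. The pointer aims at the pin, the jar stands beside the amber bottle, and the arm is clear.

```bash
python3 -c "
from h import *
print(bot.hand_in(), bot.get_obs()['t'])"
```

```text
the job is handed in; nothing more can be done
the job is handed in; nothing more can be done
```

All three steps are done and the job is handed in, about 17 s into the 72 s allowed. The hand-in gave no verdict.

- **Jar:** it stands upright and released on the tray, about 86 mm from the amber bottle. The network found it about 2.5 px from where I expected it.
- **Selector:** I lifted it about 11 mm, turned it 72° counter-clockwise to the notch at the raised pin (+1.257 rad), and it dropped home. The knob top is back at its seated height in the image, and the pointer lines up with the pin in the top view.
- **Toggle:** it leans to the rear in the last picture. The contact force read under 1 N with the arm raised clear.

No check failed or disagreed. Two things I did not measure:
- **Joint values:** the toggle and selector positions were judged from the pictures only.
- **Bystanders:** I did not re-measure them at the end. The amber bottle looked unmoved, and I saw no contact with the others.

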